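# Stand a test coupon in the stop and pump the push clamp onto it

## Robot

A 7-joint arm with a two-finger parallel gripper is mounted at the origin on the work surface. World frame = base frame: x ahead of the robot, y to its left, z up, the work surface at z = 0. Lengths are in mm, angles in rad, forces in N, time in s.
With the tool pointing down it reaches from about 400 to 875 mm from the base axis. Payload 4.4 kg.
Tool frame: the origin (TCP) lies at the very end of the fingers, on their centre line; the grasp point (between the pads) lies 19 mm behind it (robot.grip_point_offset is the distance from the TCP to the grasp point, in mm); z points along the fingers, y is the direction in which the jaws open and shut (so a half turn about z gives the same grasp; the last joint's range is limited). The gripper opens to 85 mm and grips with 20 to 120 N. Pads are 22 mm wide; open, the fingers measure 114 mm over their backs; the gripper's body (76 mm by 85 mm) begins 54 mm behind the grasp point. The pads swing forward as they close: fully open they stand 13 mm farther back than shut.
Start: joints at [1.135, 0.628, 0.038, 1.517, -0.027, 0.996, -0.02], TCP at [234.957, -606.064, 231.313] pointing down, gripper open.
Joint ranges: [-3.06, 3.06], [-0.37, 2.12], [-1.25, 1.32], [0.18, 2.47], [-1.1, 4.24], [0.23, 1.98], [-2.94, 2.94]. Speed limits (rad/s): [2.57, 2.57, 3.14, 3.14, 3.14, 3.14, 3.14].

## Interface

Orientations are given as [roll, pitch, yaw] about the fixed x, y, z axes, in that order (R = Rz(yaw) Ry(pitch) Rx(roll)).
In Python, from plant import robot, cams, job gives the robot as it stands. The module is installed in compiled form; this text tells all that it offers.
- The arm moves only by the tool servo_tool, never from a script. Its argument "plan" is a list of rows, each an object with "jaw": the closure, from 0 (fully open) to 1 (shut); "travel": the shift along the tool's x, y, z in mm, a list of three; "twist": the turn, a rotation vector about the tool's x, y, z in degrees, a list of three. A call has 1 to 8 rows; each row is the pose to reach, as a shift and turn from the pose commanded when the call began, along the tool's axes at that moment; what a row does not reach only later rows make up. A row lasts 1/12 s, in which the tool goes at most 41.7 mm and 7.16 degrees, less where a joint would pass 70% of its speed; a pose out of reach is approached as far as the arm can. A call with a gripper value outside its range is refused whole. The fingers move at their own pace and stop on an object; "grip_force" is the grip in N (left out, the last holds). Time passes only in rows, so rows that repeat a pose let the fingers close. It gives the time, the measured TCP pose, the force and the opening at its end, in the units of the state.
- robot.sense(): the state, without advancing time (a new reading comes with each control period).
- cams.read_camera(name): name is "scene" or "top" or "wrist"; returns a dict with "image" (384x512x3 uint8, blue, green, red), "mtx" (3x3 intrinsics, pixels), "camera_from_world" (4x4, takes a point from world to camera coordinates). Camera axes: x right, y down, z forward; pixel columns grow to the right and rows downward; lengths in mm; the calibration is good to about 2 mm. A picture is of the moment at which its call begins. There is no depth.
- job.close_job(): hands the job in, once; it reports no verdict.
The state is a dict: "time_s": time; "joint_positions": joint angles; "qvel": joint speeds; "joint_torque": joint torques, N m; "tcp_pos": TCP position; "ee_rot": TCP orientation; "ft_force": force on the tool from outside, world axes, zero at the start; "ft_torque": the same for the moment, N m; "gripper_width": finger opening in mm.
Only numpy, scipy, OpenCV 4.12 (cv2) and the standard library are available. Lean on these libraries where they do the work, as an engineer would, in place of code of your own. Each camera call takes 0.05 s, during which the arm holds its last target. There are 200 camera calls.

## Task

Take the tall steel coupon out of the rack, lower it on edge all the way into the slot of the stop in front of the push clamp, roughly in the middle and square with the slot, and let go of it only when it is down. Then squeeze and release the clamp's trigger, again and again, until the bar's spring nose meets the coupon, squeeze on until the nose is pushed about half way into its sleeve, never all the way in, and finish while holding the trigger squeezed like that. Move the bar by the trigger alone, do not touch the bar or its nose, and leave everything else on the table where it is.

Things in the scene. Friction and masses are not known exactly. Their poses are not given: they have to be found in the camera images.
- coupon: the tall flat steel coupon, 8 mm thick (its x), 60 mm wide (its y), 130 mm high (its z), 0.4 to 0.6 kg; origin at the centre of its underside; starts upright in one of the two rack slots
- rack: low dark steel rack, 130 x 80 mm, 34 mm high, fixed to the table; two slots 70 mm apart on centres run along its y, at its x = -35 and +35 mm, each 11 mm wide and 26 mm deep (floor 8 mm above the table). Origin: centre of its underside. The coupons' x axes lie along its x axis
- fixture: fixed steel base plate 260 x 110 x 10 mm with push clamp and stop. Origin: on the table under the plate; its +x is the direction in which the bar pushes, z up. In its frame: stop face at x = 85 mm, 100 mm wide, stop top at z = 80 mm, low lip in front of the slot up to z = 32 mm; bar axis at y = 0, z = 65 mm; housing between x = -92 and -30 mm, up to z = 76 mm, 34 mm wide
- slot (a point): middle of the slot's floor, 10 mm above the table; axes as the fixture's. The slot is 11 mm wide (along x), 100 mm long (along y, open at both ends), 22 mm deep on the lip side; the tall stop is its other wall. The coupon goes in with its 8 mm thickness along x, either way round
- bar: the toothed push bar, 12 mm square, sliding along the fixture's x with about 6 N of brake friction, so it stays where it is left (if the trigger is released while the nose presses, it slips back until the spring is down to 4 to 6 N); its front end is a round sleeve 24 mm in diameter; do not touch. Its origin coincides with the fixture's origin when fully back; starts 0 to 20 mm forward of that
- nose (a joint): how far the spring nose is pushed into the bar's sleeve: 0 = fully out, 0.014 m = bottomed. Spring 2 N per mm, so half way in is about 14 N
- nose_pad: black round rubber pad, 26 mm diameter, 6 mm thick, at the tip of the spring nose (origin not on the pad: see point nose_tip)
- nose_tip (a point): centre of the pad's front face, 65 mm above the table; at the start 24 to 44 mm short of where the coupon's face will be when pressed against the stop (that is at x = 77 mm in the fixture's frame)
- trigger (a joint): trigger angle: 0 = released, leaning back; 0.22 rad = fully squeezed, upright, at its end stop. A spring returns it (2 to 3 N at the grip). A full stroke drives the bar 10 to 15 mm forward by a pawl on 4 mm teeth (up to 4 mm is lost before the pawl catches); on release the bar stays. It takes 3 to 9 N at the grip unloaded, 10 to 17 N with the nose half in
- trigger_lever: the trigger: upright flat steel lever at the rear of the clamp, 8 mm thick, 26 mm wide, top 145 mm above the table, hinged at fixture x = -100 mm, 12 mm above the table (this body's origin lies on that hinge). It is squeezed forward (fixture +x) towards the fixed post
- trigger_grip (a point): middle of the trigger's gripping part, 103 mm from the hinge, 112 to 115 mm above the table; moves about 23 mm forward in a full squeeze; the lever's rear face is 4 mm behind it
- post_grip (a point): middle of the fixed grip post in front of the trigger, 115 mm above the table; post 8 mm thick (along fixture x), 26 mm wide, free from 95 to 145 mm above the table; its front face is 4 mm in front of this point. Over the outer faces of post and trigger it measures about 43 mm released and 20 mm fully squeezed at that height
- short_coupon: spare flat steel coupon like the tall one but only 80 mm high (8 x 60 x 80 mm); stands in the other slot of the rack; leave it there. Origin: centre of its underside
- hammer: hammer about 240 mm long lying on the table beyond the trigger; bystander
- brush: brush lying on the table, bystander
- spray_can: white spray can, 60 mm diameter, 170 mm high, standing; bystander
- angle_offcut: offcut of steel angle, 110 x 50 x 50 mm, bystander
- pipe_ring: short steel pipe offcut, 76 mm diameter, 45 mm high, bystander
- magnet_square: flat square welding magnet, 90 x 90 x 22 mm, bystander

How it is judged:
By the outcome, as a careful person would: the job done as asked, in the order asked, and still so for the second after the job is handed in, while the arm keeps its last pose, push and grip.
It also fails if it takes over 70 s, if anything falls off the work surface, if the arm or the gripper's body presses on something with over 40 N, if the wrist force passes 120 N, or if a joint passes its speed limit or range.

## Working session

There is one attempt and no reset: what is moved stays moved. The work goes in short steps, Python scripts to look and compute and a tool call to move; the robot and the scene stay as the last step left them, time stands still between calls to the robot, and variables do not carry over. Pictures are saved under pics/ and viewed, about 8 in all and at most 12, crops included, and the job is handed in when it is done.

Besides the shell and the picture viewer there is one more tool, called by a JSON object that holds its "fn" and its "kwargs". servo_tool: Moves the arm, as the interface text tells. Its arguments: {"type":"object","properties":{"plan":{"type":"array","items":{"type":"object","properties":{"jaw":{"type":"number"},"travel":{"type":"array","items":{"type":"number"}},"twist":{"type":"array","items":{"type":"number"}}}}},"grip_force":{"type":"number"}},"required":["plan"]}

```bash
mkdir -p pics
python3 - <<'E'
from plant import robot,cams
import cv2,numpy as np
np.set_printoptions(precision=4,suppress=True)
s=robot.sense();print(s)
for n in("scene","top","wrist"):
    c=cams.read_camera(n);cv2.imwrite(f"pics/{n}0.png",c["image"]);np.savez(f"{n}0.npz",**c);print(n,c["mtx"],c["camera_from_world"])
a=[cv2.imread(f"pics/{n}0.png") for n in("scene","top")]
E
```

```text
{'time_s': 0.0, 'joint_positions': array([ 1.1352,  0.6293,  0.0384,  1.5184, -0.027 ,  0.9963, -0.02  ]), 'qvel': array([ 0.0005, -0.0003,  0.0001,  0.0006, -0.0004, -0.0012,  0.0016]), 'joint_torque': array([  0.0002, -56.3393,   1.2264, -19.344 ,   0.0111,   0.0103,
         0.    ]), 'tcp_pos': array([ 234.7354, -605.4448,  230.3912]), 'ee_rot': array([-3.1397,  0.    ,  0.3698]), 'ft_force': array([-0.36  , -0.7775,  0.0539]), 'ft_torque': array([-0.0302,  0.0171, -0.026 ]), 'gripper_width': 85.45298242163977}
scene [[491.9338   0.     252.5181]
 [  0.     491.9338 184.9318]
 [  0.       0.       1.    ]] [[  -0.3492    0.937     0.0081  185.7795]
 [   0.5689    0.2188   -0.7928 -258.8884]
 [  -0.7446   -0.2722   -0.6095 1707.7245]
 [   0.        0.        0.        1.    ]]
top [[476.9671   0.     262.6345]
 [  0.     476.9671 198.9535]
 [  0.       0.       1.    ]] [[  -0.0169   -0.9999   -0.0026   20.7912]
 [  -0.9966    0.017    -0.0802  612.2799]
 [   0.0802    0.0013   -0.9968 1215.1308]
 [   0.        0.        0.        1.    ]]
wrist [[289.3829   0.     253.3764]
 [  0.     289.3829 185.142 ]
 [  0.       0.       1.    ]] [[   0.3598   -0.933    -0.0019 -648.3061]
 [  -0.8882   -0.3431    0.3055  -39.1934]
 [  -0.2857   -0.1082   -0.9522  381.064 ]
 [   0.        0.        0.        1.    ]]
```

View pics/top0.png

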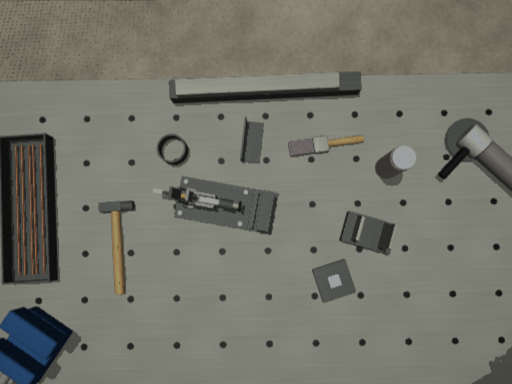

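View pics/scene0.png

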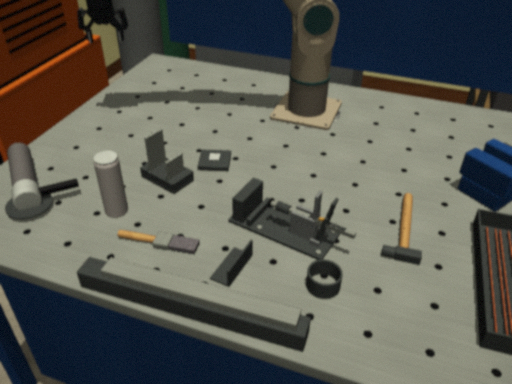

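The top view shows the fixture at about (225,205), pushing image-right, and the rack at (367,232). The hammer is at (117,245). The scene view shows the tall coupon at (155,150) and the short one at (177,170). I'll zoom in on the fixture and rack.

Run:
```python
import cv2,numpy as np
t=cv2.imread("pics/top0.png");s=cv2.imread("pics/scene0.png")
def g(i,x,y,w,h,k):
    c=cv2.resize(i[y:y+h,x:x+w],None,fx=k,fy=k,interpolation=cv2.INTER_CUBIC);c=np.clip(c*1.6,0,255).astype(np.uint8)
    for q in range(0,w,10):
        cv2.putText(c,str(x+q),(q*k,8),0,.28,(0,255,255));cv2.line(c,(q*k,10),(q*k,14),(0,255,255))
    for q in range(0,h,10):cv2.putText(c,str(y+q),(0,q*k+3),0,.28,(0,255,255))
    return c
a=np.hstack([g(t,150,170,132,70,4),g(t,335,205,65,70,4)])
b=np.hstack([g(s,225,170,132,90,4),g(s,135,125,65,90,4)])
cv2.imwrite("pics/z0.png",np.vstack([a,b])[:640,:800][:600])
print(np.vstack([a,b]).shape)
```

```text
(640, 788, 3)
```

View pics/z0.png

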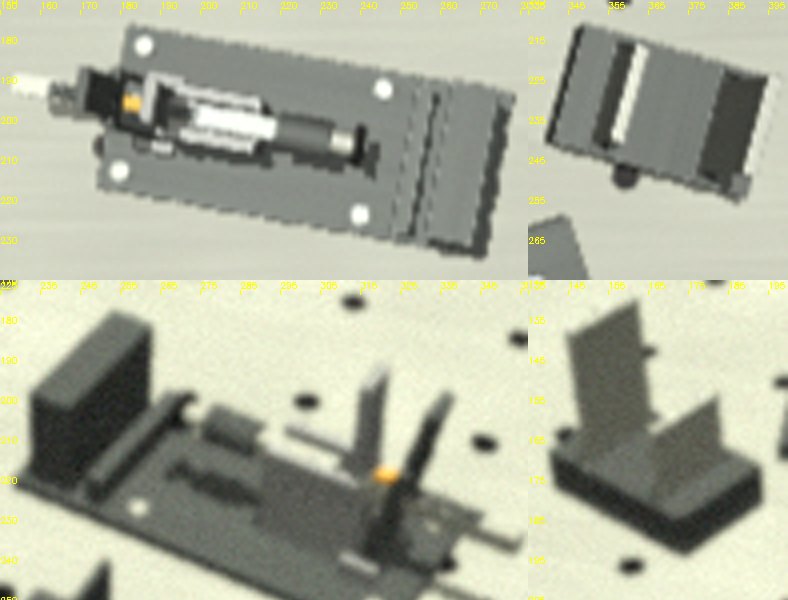

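The tall coupon is in the right-hand slot in the top view, with its top edge near (393,237). The short one is near (360,229). Next I convert pixels to world positions.

```bash
cat > h.py <<'E'
import numpy as np,cv2
from scipy.spatial.transform import Rotation as R
np.set_printoptions(precision=2,suppress=True)
def bp(c,px,z):
    T=c["camera_from_world"];Rm=T[:3,:3];o=-Rm.T@T[:3,3]
    d=Rm.T@np.linalg.inv(c["mtx"])@np.array([px[0],px[1],1.]);return o+d*(z-o[2])/d[2]
def pj(c,P):
    T=c["camera_from_world"];q=np.atleast_2d(P)@T[:3,:3].T+T[:3,3];q=q@c["mtx"].T;return q[:,:2]/q[:,2:]
def rect(o,yaw,P):
    a=np.cos(yaw);b=np.sin(yaw);P=np.atleast_2d(np.array(P,float));return np.c_[o[0]+a*P[:,0]-b*P[:,1],o[1]+b*P[:,0]+a*P[:,1],P[:,2]]
def crop(i,x,y,w,h,k,gain=1.6):
    c=cv2.resize(i[y:y+h,x:x+w],None,fx=k,fy=k,interpolation=cv2.INTER_CUBIC);c=np.clip(c*float(gain),0,255).astype(np.uint8)
    st=max(10,int(40/k//10*10))
    for q in range(0,w,st):
        cv2.putText(c,str(x+q),(int(q*k),8),0,.3,(0,255,255));cv2.line(c,(int(q*k),10),(int(q*k),14),(0,255,255))
    for q in range(0,h,st):cv2.putText(c,str(y+q),(0,int(q*k)+3),0,.3,(0,255,255))
    return c
def delta(s,tp,trot=None):
    "tool-frame travel to target pos"
    r=R.from_euler("xyz",s["ee_rot"]);return r.inv().apply(np.array(tp)-s["tcp_pos"])
E
python3 - <<'E'
from h import *
c=np.load("top0.npz");w=np.load("wrist0.npz")
for n,p,z in[("tall t",(395.5,223.7),138),("tall b",(390,250),138),("sh t",(362,216.2),88),("sh b",(357.5,241.2),88),("rack TL",(349,211),34),("rack BL",(340,241),34),("rack BR",(388,255),34),
 ("plTL",(181.2,176.7),10),("plBL",(174.5,216.7),10),("b1",(186,181.2),10),("b2",(245.7,192.2),10),("b3",(180,212.7),10),("b4",(240,223.7),10),("grip",(183,195),117),("slotT",(259,193),10),("slotB",(252.5,229),10)]:
    print(n,bp(c,p,z))
for k in(c,w):
    T=k["camera_from_world"];print(-T[:3,:3].T@T[:3,3],T[2,:3])
E
```

```text
tall t [ 539.77 -300.86  138.  ]
tall b [ 478.56 -285.6   138.  ]
sh t [ 560.76 -233.12   88.  ]
sh b [ 499.77 -220.06   88.  ]
rack TL [ 576.9  -211.29   34.  ]
rack BL [ 500.42 -185.85   34.  ]
rack BR [ 462.76 -307.29   34.  ]
plTL [676.35 224.45  10.  ]
plBL [570.97 242.37  10.  ]
b1 [664.17 211.82  10.  ]
b2 [632.32  54.69  10.  ]
b3 [581.23 227.91  10.  ]
b4 [549.71  70.78  10.  ]
grip [617.94 201.81 117.  ]
slotT [629.61  19.71  10.  ]
slotB [535.3   38.25  10.  ]
[ 513.09    8.82 1260.36] [ 0.08  0.   -1.  ]
[ 307.28 -577.1   373.6 ] [-0.29 -0.11 -0.95]
```

{"fn": "servo_tool", "kwargs": {"plan": [{"jaw": 0.3,"travel": [369,-192,-30],"twist": [0,0,36]},{"jaw": 0.3,"travel": [369,-192,-30],"twist": [0,0,36]},{"jaw": 0.3,"travel": [369,-192,-30],"twist": [0,0,36]},{"jaw": 0.3,"travel": [369,-192,-30],"twist": [0,0,36]},{"jaw": 0.3,"travel": [369,-192,-30],"twist": [0,0,36]},{"jaw": 0.3,"travel": [369,-192,-30],"twist": [0,0,36]},{"jaw": 0.3,"travel": [369,-192,-30],"twist": [0,0,36]},{"jaw": 0.3,"travel": [369,-192,-30],"twist": [0,0,36]}]}}

```text
time_s: 0.82
tcp_pos: [455.5, -354.4, 255.3]
ee_rot: [-3.141, 0.0, -0.258]
ft_force: [1.8, -1.0, 0.7]
gripper_width: 59.5
```

{"fn": "servo_tool", "kwargs": {"plan": [{"jaw": 0.3,"travel": [36,-73,-5]},{"jaw": 0.3,"travel": [36,-73,-5]},{"jaw": 0.3,"travel": [36,-73,-5]},{"jaw": 0.3,"travel": [36,-73,-5]},{"jaw": 0.3,"travel": [36,-73,-5]}]}}

```text
invalid input at $.plan[0]: expected keys jaw, travel, twist
```

Run:
```python
from h import *
from plant import robot,cams
s=robot.sense();print(s["tcp_pos"],s["ee_rot"],s["ft_force"])
c=cams.read_camera("wrist");np.savez("w1.npz",**c);cv2.imwrite("pics/w1.png",crop(c["image"],0,0,512,384,1.5,1.5))
```

```text
[ 455.48 -354.4   255.29] [-3.14  0.   -0.26] [ 1.76 -1.    0.66]
```

View pics/w1.png

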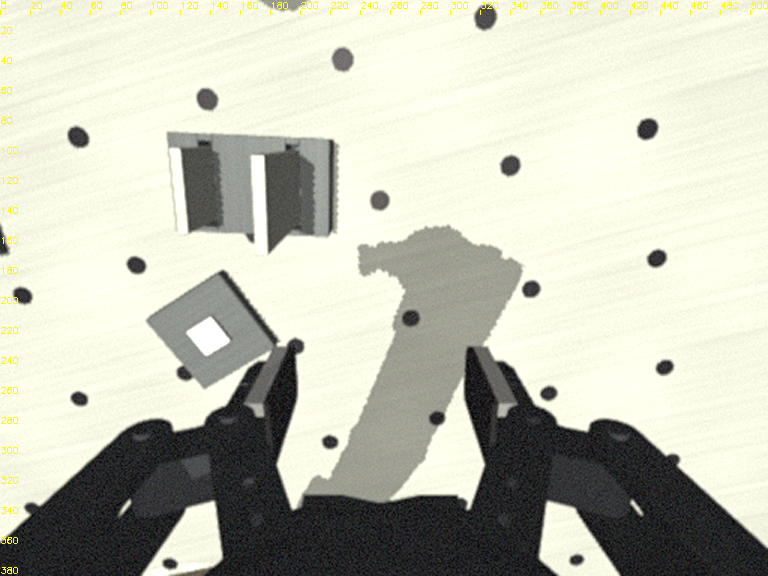

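The wrist view shows the tall coupon's white top edge from view pixel (257,154) to (263,254). The short coupon's top runs from (175,148) to (183,234), and the rack spans (168,132) to (332,139).

Run:
```python
from h import *
c=np.load("w1.npz")
P={n:bp(c,(u/1.5,v/1.5),z) for n,u,v,z in[("tT",257.5,154,138),("tB",263,254,138),("sT",175,148,88),("sB",183,234,88),("rTL",168,132,34),("rTR",332,139,34),("rBR",329,236,34)]}
for k,v in P.items():print(k,v)
a=lambda p,q:np.degrees(np.arctan2(*(P[q]-P[p])[[1,0]]))
print(a("tB","tT"),a("sB","sT"),a("rTL","rTR")+90,a("rBR","rTR"))
print((P["tT"]+P["tB"])/2,(P["sT"]+P["sB"])/2)
```

```text
tT [ 540.51 -303.41  138.  ]
tB [ 483.38 -286.4   138.  ]
sT [ 560.68 -236.58   88.  ]
sB [ 503.48 -218.41   88.  ]
rTL [ 578.68 -212.13   34.  ]
rTR [ 540.02 -336.73   34.  ]
rBR [ 465.   -311.33   34.  ]
-16.5801568139565 -17.621838296093703 -17.24006475784681 -18.70335127342352
[ 511.95 -294.91  138.  ] [ 532.08 -227.49   88.  ]
```

{"fn": "servo_tool", "kwargs": {"plan": [{"jaw": 0.3,"travel": [36,-73,-5],"twist": [0,0,0]},{"jaw": 0.3,"travel": [36,-73,-5],"twist": [0,0,0]},{"jaw": 0.3,"travel": [36,-73,-5],"twist": [0,0,0]},{"jaw": 0.3,"travel": [36,-73,-5],"twist": [0,0,0]}]}}

```text
time_s: 1.2
tcp_pos: [510.0, -291.9, 259.9]
ee_rot: [-3.14, -0.0, -0.252]
ft_force: [-0.8, -0.8, -0.4]
gripper_width: 59.9
```

{"fn": "servo_tool", "kwargs": {"plan": [{"jaw": 0.3,"travel": [2.5,2.5,35],"twist": [0,0,2.4]},{"jaw": 0.3,"travel": [2.5,2.5,70],"twist": [0,0,2.4]},{"jaw": 0.3,"travel": [2.5,2.5,105],"twist": [0,0,2.4]},{"jaw": 0.3,"travel": [2.5,2.5,140],"twist": [0,0,2.4]},{"jaw": 0.3,"travel": [2.5,2.5,165],"twist": [0,0,2.4]},{"jaw": 0.3,"travel": [2.5,2.5,168],"twist": [0,0,2.4]},{"jaw": 0.5,"travel": [2.5,2.5,168],"twist": [0,0,2.4]},{"jaw": 0.65,"travel": [2.5,2.5,168],"twist": [0,0,2.4]}], "grip_force": 40}}

```text
time_s: 1.87
tcp_pos: [509.9, -299.6, 93.4]
ee_rot: [3.141, -0.002, -0.302]
ft_force: [0.2, 0.1, 0.2]
gripper_width: 36.5
```

Run:
```python
from h import *
from plant import robot,cams
s=robot.sense();print(s["tcp_pos"],s["ee_rot"],s["ft_force"],s["gripper_width"])
c=cams.read_camera("wrist");np.savez("w2.npz",**c);cv2.imwrite("pics/w2.png",crop(c["image"],130,90,250,200,3,1.5))
```

```text
[ 509.9  -299.58   93.42] [ 3.14 -0.   -0.3 ] [0.16 0.12 0.22] 36.4881410209429
```

View pics/w2.png

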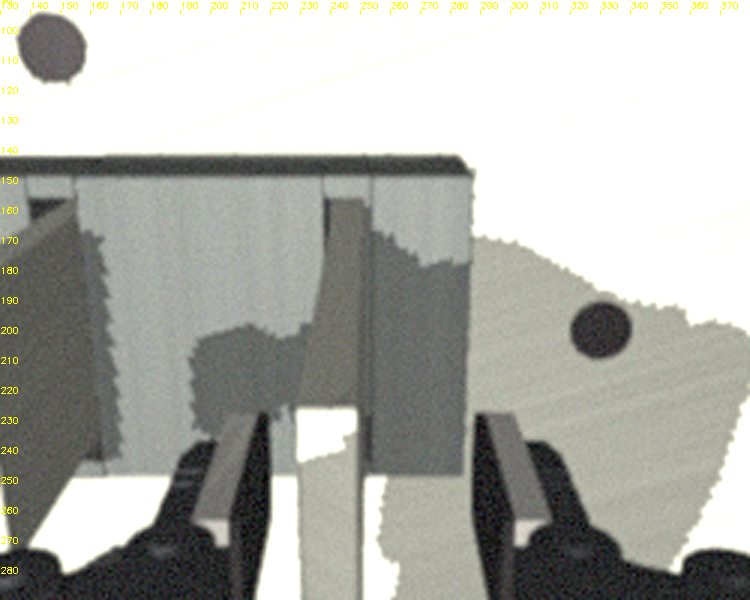

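Run:
```python
from h import *
from plant import robot
c=np.load("w2.npz");s=robot.sense();print(s["tcp_pos"],s["ee_rot"])
a,b=bp(c,(229,225.7),138),bp(c,(250,225.7),138);m=(a+b)/2;print(a,b,np.linalg.norm(a-b))
print(delta(s,m))
```

```text
[ 510.51 -299.57   94.09] [ 3.14 -0.   -0.3 ]
[ 541.33 -299.39  138.  ] [ 538.97 -306.89  138.  ] 7.865496838096369
[ 29.49  -5.34 -43.82]
```

{"fn": "servo_tool", "kwargs": {"plan": [{"jaw": 0.65,"travel": [-0.5,-5.3,1],"twist": [0,0,0]},{"jaw": 0.65,"travel": [-0.5,-5.3,1],"twist": [0,0,0]},{"jaw": 1,"travel": [-0.5,-5.3,1],"twist": [0,0,0]},{"jaw": 1,"travel": [-0.5,-5.3,1],"twist": [0,0,0]},{"jaw": 1,"travel": [-0.5,-5.3,1],"twist": [0,0,0]},{"jaw": 1,"travel": [-0.5,-5.3,1],"twist": [0,0,0]},{"jaw": 1,"travel": [-0.5,-5.3,1],"twist": [0,0,0]}], "grip_force": 70}}

```text
time_s: 2.5
tcp_pos: [511.5, -293.3, 92.3]
ee_rot: [3.141, -0.002, -0.3]
ft_force: [-0.7, -0.4, 6.0]
gripper_width: 6.9
```

{"fn": "servo_tool", "kwargs": {"plan": [{"jaw": 1,"travel": [0,0,-30],"twist": [0,0,0]},{"jaw": 1,"travel": [0,0,-60],"twist": [0,0,0]},{"jaw": 1,"travel": [0,0,-90],"twist": [0,0,0]},{"jaw": 1,"travel": [0,0,-118],"twist": [0,0,0]},{"jaw": 1,"travel": [-3,-35,-118],"twist": [0,0,0]},{"jaw": 1,"travel": [-6,-70,-118],"twist": [0,0,-2]},{"jaw": 1,"travel": [-9,-105,-118],"twist": [0,0,-4]},{"jaw": 1,"travel": [-12,-140,-118],"twist": [0,0,-5.7]}]}}

```text
time_s: 3.17
tcp_pos: [539.7, -153.7, 208.5]
ee_rot: [-3.141, 0.002, -0.2]
ft_force: [1.1, -0.5, -5.9]
gripper_width: 7.5
```

{"fn": "servo_tool", "kwargs": {"plan": [{"jaw": 1,"travel": [2,-38,0],"twist": [0,0,0]},{"jaw": 1,"travel": [3,-76,0],"twist": [0,0,0]},{"jaw": 1,"travel": [4,-114,0],"twist": [0,0,0]},{"jaw": 1,"travel": [5,-152,0],"twist": [0,0,0]},{"jaw": 1,"travel": [5.6,-186,0],"twist": [0,0,0]},{"jaw": 1,"travel": [5.6,-186,0],"twist": [0,0,0]},{"jaw": 1,"travel": [5.6,-186,0],"twist": [0,0,0]},{"jaw": 1,"travel": [5.6,-186,0],"twist": [0,0,0]}]}}

```text
time_s: 3.83
tcp_pos: [582.3, 25.1, 208.3]
ee_rot: [3.14, 0.002, -0.2]
ft_force: [0.0, -1.1, -5.0]
gripper_width: 7.1
```

Run:
```python
from h import *
from plant import robot,cams
s=robot.sense();print(s["tcp_pos"],s["ee_rot"],s["ft_force"],s["gripper_width"])
c=cams.read_camera("wrist");np.savez("w3.npz",**c);cv2.imwrite("pics/w3.png",crop(c["image"],0,60,400,300,2,1.8))
```

```text
[582.28  25.14 208.27] [ 3.14  0.   -0.2 ] [ 0.02 -1.13 -5.  ] 7.053324139651188
```

View pics/w3.png

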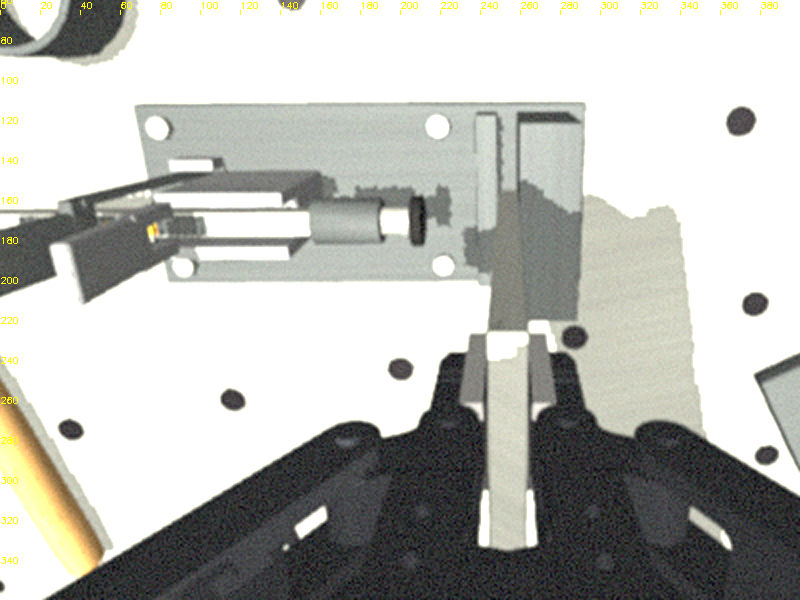

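The gripper holds the coupon above the stop. Visible in view pixels are the plate corners (136,105), (584,103) and (168,281), the lip's back edge at (497,113), the stop's top edge at (520,123), and the coupon's bottom edge from (497,192) to (522,192). I'll fit the fixture pose from these.

Run:
```python
from h import *
from scipy.optimize import least_squares
from plant import robot
c=np.load("w3.npz");s=robot.sense()
F=np.array([[-130,55,10],[130,55,10],[-130,-55,10],[74,50,32],[85,50,80]],float)
V=np.array([[136,105],[584,103],[168,281],[497,113],[520,123]],float);px=np.c_[V[:,0]/2,60+V[:,1]/2]
f=lambda p:(pj(c,rect(p[:2],p[2],F))-px).ravel()
r=least_squares(f,[598,106,-1.77]);print(r.x,np.degrees(r.x[2]),r.fun.reshape(-1,2))
o,y=r.x[:2],r.x[2]
print("slot",rect(o,y,[[79.5,0,10]]),"tool yaw",y+np.pi/2)
for n,p in(("trig",[-94,0,96]),("post",[-88,0,115])):print(n,rect(o,y,[p]))
t=pj(c,rect(o,y,[[77-44,0,65],[77-24,0,65],[85,-50,80],[74,-50,32]]));print("pred view",(t-[0,60])*2)
# coupon bottom far edge and top far edge
for z,v in((124,[(497,192),(522,192)]),(254,[(488,333),(527,333)])):
    q=[bp(c,(a/2,60+b/2),z) for a,b in v];print(z,np.linalg.norm(q[0]-q[1]),delta(s,(q[0]+q[1])/2))
print("slot in tool",delta(s,rect(o,y,[[79.5,0,10]])[0]))
tip=bp(c,(424/2,60+220/2),65);R2=R.from_euler('z',y).as_matrix();print("tip fx",R2.T@(tip-np.r_[o,0]))
```

```text
[600.26 104.78  -1.77] -101.6249765530622 [[ 0.38 -1.41]
 [ 3.75 -0.27]
 [ 1.49  0.52]
 [-2.04  0.8 ]
 [-2.67  0.22]]
slot [[584.24  26.91  10.  ]] tool yaw -0.20289411631807663
trig [[619.2  196.85  96.  ]]
post [[617.99 190.98 115.  ]]
pred view [[411.98 220.18]
 [451.13 220.19]
 [513.7  322.04]
 [494.05 287.52]]
124 9.989343592979786 [28.75 -0.36 84.5 ]
254 7.217476778587961 [ 30.    -1.32 -45.5 ]
slot in tool [  1.55  -3.48 198.54]
tip fx [39.14  0.1  65.  ]
```

Run:
```python
from h import *
from scipy.optimize import least_squares
from plant import robot
c=np.load("w3.npz");s=robot.sense()
F=np.array([[-130,55,10],[130,55,10],[-130,-55,10],[74,50,32],[85,50,80]],float)
V=np.array([[136,105],[584,103],[168,281],[497,113],[520,123]],float);px=np.c_[V[:,0]/2,60+V[:,1]/2]
def f(p):
    G=F.copy();G[:3,0]+=p[3];return (pj(c,rect(p[:2],p[2],G))-px).ravel()
r=least_squares(f,[598,106,-1.77,0]);print(r.x,r.fun.reshape(-1,2))
o,y=r.x[:2],r.x[2]
print("slot",rect(o,y,[[79.5,0,10]]),delta(s,rect(o,y,[[79.5,0,10]])[0]))
for (u,v),z in(((497,113),32),((480,113),32),((497,285),32),((520,123),80),((477,281),32),((522,320),80)):
    q=bp(c,(u/2,60+v/2),z);print((u,v),delta(s,q))
```

```text
[599.55 102.32  -1.77  -4.78] [[-1.64 -0.73]
 [ 1.62 -0.57]
 [ 0.02  1.08]
 [ 0.14  0.69]
 [-0.12  0.05]]
slot [[583.86  24.38  10.  ]] [  1.69  -0.92 198.55]
(497, 113) [ 52.35  -6.71 176.45]
(480, 113) [ 52.35 -15.86 176.43]
(497, 285) [-46.89  -7.21 176.62]
(520, 123) [ 51.63   4.63 128.47]
(477, 281) [-44.35 -18.99 176.6 ]
(522, 320) [-47.44   6.37 128.65]
```

{"fn": "servo_tool", "kwargs": {"plan": [{"jaw": 1,"travel": [2.3,-0.5,20],"twist": [0,0,0]},{"jaw": 1,"travel": [2.3,-0.5,40],"twist": [0,0,0]},{"jaw": 1,"travel": [2.3,-0.5,60],"twist": [0,0,0]},{"jaw": 1,"travel": [2.3,-0.5,75],"twist": [0,0,0]},{"jaw": 1,"travel": [2.3,-0.5,85],"twist": [0,0,0]},{"jaw": 1,"travel": [2.3,-0.5,85],"twist": [0,0,0]}]}}

```text
time_s: 4.38
tcp_pos: [583.9, 24.0, 122.1]
ee_rot: [3.14, 0.004, -0.203]
ft_force: [-0.5, 0.6, -4.7]
gripper_width: 7.3
```

Run:
```python
from h import *
from plant import robot,cams
s=robot.sense();print(s["tcp_pos"],s["ee_rot"],s["ft_force"],s["gripper_width"])
c=cams.read_camera("wrist");np.savez("w4.npz",**c);cv2.imwrite("pics/w4.png",crop(c["image"],150,40,200,200,3,1.8))
```

```text
[583.88  23.95 122.11] [ 3.14  0.   -0.2 ] [-0.54  0.57 -4.67] 7.335760987714391
```

View pics/w4.png

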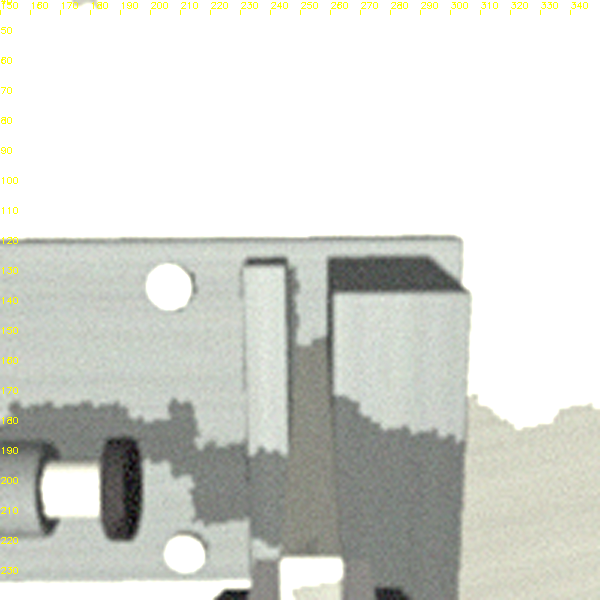

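{"fn": "servo_tool", "kwargs": {"plan": [{"jaw": 1,"travel": [0,0,4],"twist": [0,0,0]},{"jaw": 1,"travel": [0,0,8],"twist": [0,0,0]},{"jaw": 1,"travel": [0,0,12],"twist": [0,0,0]},{"jaw": 1,"travel": [0,0,12],"twist": [0,0,0]}]}}

```text
time_s: 4.77
tcp_pos: [585.5, 25.6, 112.0]
ee_rot: [3.142, 0.0, -0.201]
ft_force: [-0.5, 0.1, -4.9]
gripper_width: 7.7
```

{"fn": "servo_tool", "kwargs": {"plan": [{"jaw": 1,"travel": [0,0,4],"twist": [0,0,0]},{"jaw": 1,"travel": [0,0,8],"twist": [0,0,0]},{"jaw": 1,"travel": [0,0,12],"twist": [0,0,0]},{"jaw": 1,"travel": [0,0,14],"twist": [0,0,0]},{"jaw": 1,"travel": [0,0,14],"twist": [0,0,0]}]}}

```text
time_s: 5.18
tcp_pos: [585.3, 25.6, 97.6]
ee_rot: [3.141, 0.001, -0.201]
ft_force: [-0.7, 1.1, -5.7]
gripper_width: 6.9
```

{"fn": "servo_tool", "kwargs": {"plan": [{"jaw": 1,"travel": [0,0,1.5],"twist": [0,0,0]},{"jaw": 1,"travel": [0,0,3],"twist": [0,0,0]},{"jaw": 1,"travel": [0,0,4.5],"twist": [0,0,0]},{"jaw": 1,"travel": [0,0,4.5],"twist": [0,0,0]}]}}

```text
time_s: 5.52
tcp_pos: [586.0, 25.6, 94.3]
ee_rot: [-3.141, -0.001, -0.201]
ft_force: [-0.9, 0.1, -0.2]
gripper_width: 7.2
```

{"fn": "servo_tool", "kwargs": {"plan": [{"jaw": 1,"travel": [0,0,1.5],"twist": [0,0,0]},{"jaw": 1,"travel": [0,0,1.5],"twist": [0,0,0]}]}}

```text
time_s: 5.68
tcp_pos: [586.1, 25.6, 94.3]
ee_rot: [-3.141, -0.001, -0.201]
ft_force: [-3.3, 0.3, 10.9]
gripper_width: 7.0
```

Firmly on the slot floor (TCP stays at 94.3 and the force has reversed). Releasing.

{"fn": "servo_tool", "kwargs": {"plan": [{"jaw": 0.8,"travel": [0,0,-1],"twist": [0,0,0]},{"jaw": 0.5,"travel": [0,0,-1],"twist": [0,0,0]},{"jaw": 0.4,"travel": [0,0,-1],"twist": [0,0,0]},{"jaw": 0.4,"travel": [0,0,-1],"twist": [0,0,0]},{"jaw": 0.4,"travel": [0,0,-25],"twist": [0,0,0]},{"jaw": 0.4,"travel": [0,0,-60],"twist": [0,0,0]},{"jaw": 0.4,"travel": [0,0,-95],"twist": [0,0,0]},{"jaw": 0.3,"travel": [0,0,-95],"twist": [0,0,0]}]}}

```text
time_s: 6.35
tcp_pos: [590.2, 25.4, 193.6]
ee_rot: [-3.139, -0.012, -0.201]
ft_force: [0.5, 0.6, 0.4]
gripper_width: 59.6
```

Run:
```python
from h import *
from plant import robot,cams
s=robot.sense();print(s["tcp_pos"],s["ee_rot"],s["ft_force"],s["gripper_width"])
c=cams.read_camera("wrist");np.savez("w5.npz",**c);cv2.imwrite("pics/w5.png",crop(c["image"],0,40,400,300,2,1.8))
```

```text
[590.24  25.41 193.6 ] [-3.14 -0.01 -0.2 ] [0.55 0.57 0.42] 59.63533806104095
```

View pics/w5.png

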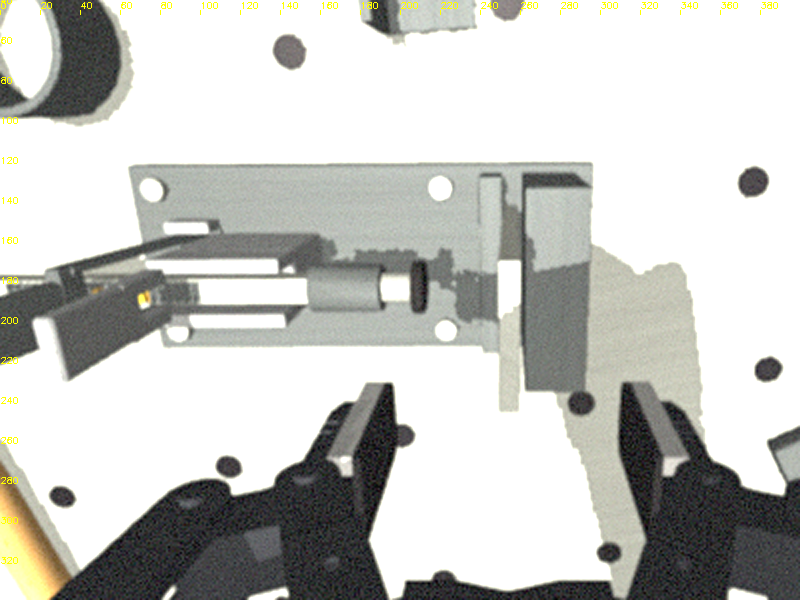

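Run:
```python
from h import *
from scipy.optimize import least_squares
from plant import robot
c=np.load("w5.npz");s=robot.sense()
F=np.array([[-135,55,10],[125,55,10],[-135,-55,10],[74,50,32],[85,50,80],[85,-50,80]],float)
V=np.array([[131,166],[592,163],[164,346],[501,176],[525,188],[526,390]],float);px=np.c_[V[:,0]/2,40+V[:,1]/2]
r=least_squares(lambda p:(pj(c,rect(p[:2],p[2],F))-px).ravel(),[599.5,102,-1.77]);print(r.x,r.fun.reshape(-1,2))
o,y=r.x[:2],r.x[2];M=R.from_euler('z',y).as_matrix()
fx=lambda u,v,z:M.T@(bp(c,(u/2,40+v/2),z)-np.r_[o,0])
print("coupon top",fx(498,260,140),fx(520,260,140),fx(498,411,140),fx(519,411,140))
print("tip",fx(427,286,65))
print("post top corners",fx(36,322,145),fx(66,378,145),fx(143,286,145))
T=rect(o,y,[[-94,0,96]])[0];print(T,y+np.pi/2,delta(s,T))
for z in(145,115):print("post pred",(pj(c,rect(o,y,[[-84,-13,z],[-92,-13,z],[-84,13,z],[-127,-13,z]]))-[0,40])*2)
```

```text
[599.51 102.    -1.77] [[-2.   -0.33]
 [ 1.31 -0.56]
 [-0.48  1.21]
 [ 0.64 -0.05]
 [ 0.53 -0.41]
 [-0.21  0.97]]
coupon top [ 73.44  32.08 140.  ] [ 81.17  32.03 140.  ] [ 72.73 -27.29 140.  ] [ 80.75 -27.34 140.  ]
tip [36.82  0.27 65.  ]
post top corners [-90.79  11.77 145.  ] [-85.18 -10.09 145.  ] [-50.15  24.85 145.  ]
[617.77 194.21  96.  ] -0.19557910917192411 [  -5.95 -170.86   95.24]
post pred [[ 71.04 385.19]
 [ 49.36 385.3 ]
 [ 54.23 318.62]
 [-45.37 385.82]]
post pred [[122.98 352.74]
 [103.87 352.85]
 [109.94 293.28]
 [ 20.34 353.33]]
```

The coupon is down and square, with its top at fixture x 73–81 and y −27 to +32. Next I move over the trigger.

{"fn": "servo_tool", "kwargs": {"plan": [{"jaw": 0.1,"travel": [-2,-40,0],"twist": [0,0,0]},{"jaw": 0,"travel": [-3,-80,0],"twist": [0,0,0]},{"jaw": 0,"travel": [-5,-120,0],"twist": [0,0,0]},{"jaw": 0,"travel": [-6,-155,0],"twist": [0,0,0]},{"jaw": 0,"travel": [-6,-174,0],"twist": [0,0,0]},{"jaw": 0,"travel": [-6,-174,0],"twist": [0,0,0]},{"jaw": 0,"travel": [-6,-174,0],"twist": [0,0,0]}]}}

```text
time_s: 6.98
tcp_pos: [613.7, 198.7, 185.7]
ee_rot: [3.141, 0.002, -0.198]
ft_force: [-0.1, -0.7, -1.5]
gripper_width: 85.6
```

Run:
```python
from h import *
from plant import robot,cams
s=robot.sense();print(s["tcp_pos"],s["ee_rot"],s["ft_force"],s["gripper_width"])
print(delta(s,[617.77,194.21,96]))
c=cams.read_camera("wrist");np.savez("w6.npz",**c);cv2.imwrite("pics/w6.png",crop(c["image"],100,50,400,300,2,1.8))
```

```text
[613.69 198.74 185.7 ] [ 3.14  0.   -0.2 ] [-0.07 -0.69 -1.52] 85.5674648831393
[ 5.06  3.55 89.69]
```

View pics/w6.png

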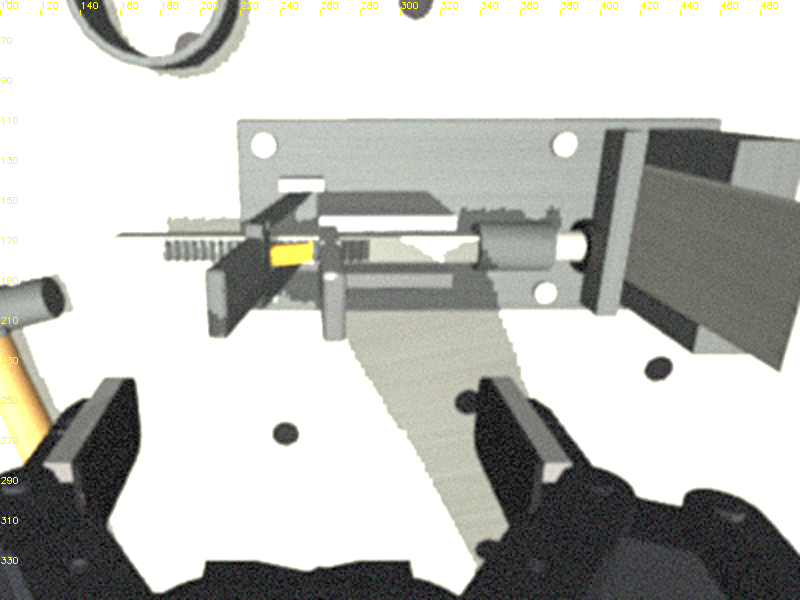

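Run:
```python
from h import *
c=np.load("w6.npz");o=np.array([599.51,102.]);y=-0.19557910917-np.pi/2
M=R.from_euler('z',y).as_matrix()
s=lambda u,v,z:M.T@(bp(c,(100+u/2,50+v/2),z)-np.r_[o,0])
print("post",s(323,280,145),s(346,280,145),s(326,340,145),s(347,339,145))
print("trig",s(208,268,143),s(226,268,143),s(209,337,143),s(227,337,143))
from plant import robot
print("tcp",M.T@(robot.sense()["tcp_pos"]-np.r_[o,0]))
```

```text
post [-92.56  10.26 145.  ] [-84.85  10.22 145.  ] [-91.42 -11.74 145.  ] [-84.14 -11.4  145.  ]
trig [-131.22   14.01  143.  ] [-125.17   13.99  143.  ] [-132.31  -11.33  143.  ] [-126.01  -11.36  143.  ]
tcp [-95.57  -4.23 185.99]
```

{"fn": "servo_tool", "kwargs": {"plan": [{"jaw": 0,"travel": [4.5,-0.5,0],"twist": [0,0,0]},{"jaw": 0,"travel": [4.5,-0.5,20],"twist": [0,0,0]},{"jaw": 0,"travel": [4.5,-0.5,45],"twist": [0,0,0]},{"jaw": 0,"travel": [4.5,-0.5,70],"twist": [0,0,0]},{"jaw": 0,"travel": [4.5,-0.5,89],"twist": [0,0,0]},{"jaw": 0,"travel": [4.5,2,89],"twist": [0,0,0]},{"jaw": 0,"travel": [4.5,2,89],"twist": [0,0,0]},{"jaw": 0,"travel": [4.5,2,89],"twist": [0,0,0]}], "grip_force": 30}}

```text
time_s: 7.7
tcp_pos: [619.8, 193.0, 99.5]
ee_rot: [-3.141, -0.002, -0.203]
ft_force: [-0.7, 1.1, 1.2]
gripper_width: 85.6
```

```bash
cat > look.py <<'E'
import sys
from h import *
from plant import robot,cams
n=sys.argv[1]
s=robot.sense();M=R.from_euler('z',-0.1956-np.pi/2).as_matrix();o=np.array([599.51,102.,0])
print(s["time_s"],"tcp fx",M.T@(s["tcp_pos"]-o),"F fx",M.T@s["ft_force"],s["gripper_width"])
c=cams.read_camera("wrist");np.savez(n+".npz",**c);cv2.imwrite("pics/"+n+".png",crop(c["image"],252,50,260,200,3,1.8))
p=pj(c,rect(o[:2],-0.1956-np.pi/2,[[77,0,65],[36.8,0,65]]));print(p,p.max()<512)
E
python3 look.py w7
```

```text
7.7 tcp fx [-93.24   2.24  99.48] F fx [-0.91 -0.94  1.2 ] 85.56977936240496
[[509.26 215.74]
 [448.89 216.24]] True
```

View pics/w7.png

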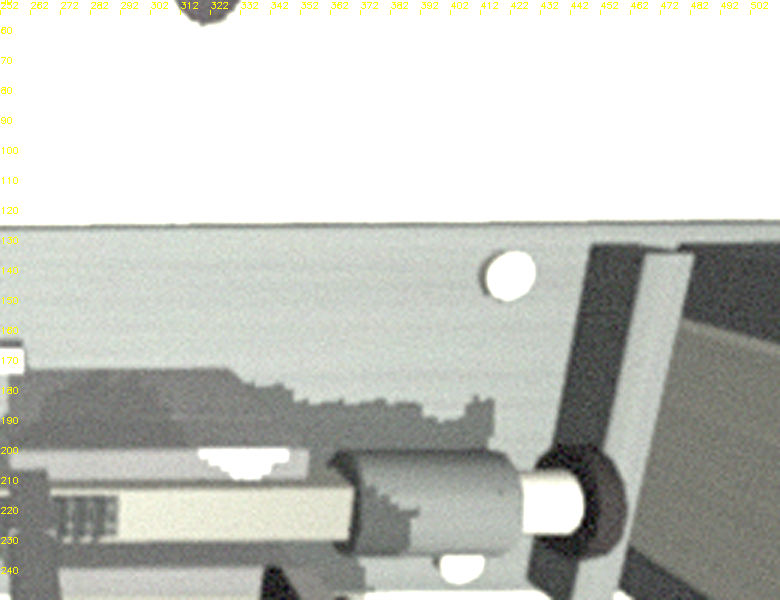

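The wrist camera sees the sleeve end at view x≈522, the white nose from 522 to 583, and the pad beyond it. I'll measure the exposed nose by its brightness run instead of spending the remaining views.

```bash
cat > m.py <<'E'
from h import *
from plant import robot,cams
import sys
def meas(c):
    p=c["image"][214:221].mean((0,2));x=np.arange(512)
    b=p>0.62*np.percentile(p[400:],97)
    runs=[];i=395
    while i<512:
        if b[i]:
            j=i
            while j<512 and b[j]:j+=1
            if j-i>3:runs.append((i,j))
            i=j
        i+=1
    return p,runs
if __name__=="__main__":
    s=robot.sense();M=R.from_euler('z',-0.1956-np.pi/2).as_matrix();o=np.array([599.51,102.,0])
    print(round(s["time_s"],2),"tcp fx",M.T@(s["tcp_pos"]-o),"F",M.T@s["ft_force"],"w",round(s["gripper_width"],2))
    c=cams.read_camera("wrist");np.savez("last.npz",**c)
    p,r=meas(c);print(r)
    T=c["camera_from_world"];oo=o;Mf=M.T
    fx=lambda u:(Mf@(bp(c,(u,217.5),77-12+6)-oo))[0]
    if r:print("fx of run ends (z=71)",[(round(fx(a),1),round(fx(b),1)) for a,b in r])
    if len(sys.argv)>1:print(p[405:512:1].astype(int))
E
python3 m.py v
```

```text
7.75 tcp fx [-93.87   2.36  99.93] F [ 0.32 -0.16  0.58] w 85.82
[(427, 447)]
fx of run ends (z=71) [(np.float64(18.0), np.float64(30.9))]
[102 102 102 100 102 101 102 101 102 101 101 101 101  99  97 100  99  98
  99  99  98  99 134 176 185 183 182 182 181 183 181 183 181 182 183 181
 182 182 183 183 175 129  60  18  17  21  26  35  46  48  48  45  47  47
  43  49  75 103 109  96  74  65  66  65  67  65  66  67  65  69  66  67
  66  67  65  66  66  66  66  67  67  66  68  66  66  66  67  65  67  65
  66  65  65  66  67  67  67  65  68  65  66  68  68  67  67  67  66]
```

{"fn": "servo_tool", "kwargs": {"plan": [{"jaw": 0.2,"travel": [-2,0,3],"twist": [0,0,0]},{"jaw": 0.4,"travel": [-2,0,3],"twist": [0,0,0]},{"jaw": 0.55,"travel": [-2,0,3],"twist": [0,0,0]},{"jaw": 0.65,"travel": [-2,0,3],"twist": [0,0,0]},{"jaw": 0.7,"travel": [-2,0,3],"twist": [0,0,0]},{"jaw": 0.74,"travel": [-2,0,3],"twist": [0,0,0]},{"jaw": 0.74,"travel": [-2,0,3],"twist": [0,0,0]}]}}

```text
time_s: 8.38
tcp_pos: [617.5, 196.1, 96.9]
ee_rot: [-3.139, -0.002, -0.2]
ft_force: [0.1, 2.1, 5.7]
gripper_width: 22.5
```

```bash
python3 m.py
```

```text
8.38 tcp fx [-95.83  -0.65  96.93] F [-2.1  -0.31  5.66] w 22.51
[(453, 472)]
fx of run ends (z=71) [(np.float64(30.5), np.float64(42.6))]
```

{"fn": "servo_tool", "kwargs": {"plan": [{"jaw": 0.4,"travel": [0,2,0],"twist": [0,0,0]},{"jaw": 0.1,"travel": [0,2,0],"twist": [0,0,0]},{"jaw": 0,"travel": [0,2,0],"twist": [0,0,0]},{"jaw": 0,"travel": [0,2,0],"twist": [0,0,0]},{"jaw": 0,"travel": [0,2,0],"twist": [0,0,0]}]}}

```text
time_s: 8.85
tcp_pos: [615.9, 192.6, 95.0]
ee_rot: [3.141, 0.001, -0.201]
ft_force: [-0.2, 2.1, -1.6]
gripper_width: 80.6
```

{"fn": "servo_tool", "kwargs": {"plan": [{"jaw": 0.2,"travel": [0,0,0],"twist": [0,0,0]},{"jaw": 0.4,"travel": [0,0,0],"twist": [0,0,0]},{"jaw": 0.55,"travel": [0,0,0],"twist": [0,0,0]},{"jaw": 0.65,"travel": [0,0,0],"twist": [0,0,0]},{"jaw": 0.7,"travel": [0,0,0],"twist": [0,0,0]},{"jaw": 0.74,"travel": [0,0,0],"twist": [0,0,0]},{"jaw": 0.74,"travel": [0,0,0],"twist": [0,0,0]}]}}

```text
time_s: 9.43
tcp_pos: [617.6, 195.9, 96.6]
ee_rot: [-3.137, -0.003, -0.199]
ft_force: [0.7, 5.5, 5.0]
gripper_width: 22.3
```

```bash
python3 m.py
```

```text
9.43 tcp fx [-95.63  -0.5   96.55] F [-5.52 -0.38  4.98] w 22.26
[(395, 414), (473, 492)]
fx of run ends (z=71) [(np.float64(-6.5), np.float64(5.5)), (np.float64(42.7), np.float64(54.7))]
```

{"fn": "servo_tool", "kwargs": {"plan": [{"jaw": 0.4,"travel": [0,0,0],"twist": [0,0,0]},{"jaw": 0.1,"travel": [0,0,0],"twist": [0,0,0]},{"jaw": 0,"travel": [0,0,0],"twist": [0,0,0]},{"jaw": 0,"travel": [0,0,0],"twist": [0,0,0]},{"jaw": 0,"travel": [0,0,0],"twist": [0,0,0]}]}}

```text
time_s: 9.9
tcp_pos: [616.0, 192.2, 94.9]
ee_rot: [3.141, 0.001, -0.201]
ft_force: [-0.5, 1.3, -1.9]
gripper_width: 80.7
```

{"fn": "servo_tool", "kwargs": {"plan": [{"jaw": 0.2,"travel": [0,0,0],"twist": [0,0,0]},{"jaw": 0.4,"travel": [0,0,0],"twist": [0,0,0]},{"jaw": 0.5,"travel": [0,0,0],"twist": [0,0,0]},{"jaw": 0.58,"travel": [0,0,0],"twist": [0,0,0]},{"jaw": 0.64,"travel": [0,0,0],"twist": [0,0,0]},{"jaw": 0.7,"travel": [0,0,0],"twist": [0,0,0]},{"jaw": 0.73,"travel": [0,0,0],"twist": [0,0,0]},{"jaw": 0.73,"travel": [0,0,0],"twist": [0,0,0]}]}}

```text
time_s: 10.57
tcp_pos: [617.7, 195.9, 96.6]
ee_rot: [-3.137, -0.003, -0.199]
ft_force: [0.5, 5.1, 3.1]
gripper_width: 23.0
```

```bash
python3 m.py v
```

```text
10.57 tcp fx [-95.6   -0.42  96.63] F [-5.11 -0.48  3.08] w 22.99
[(395, 433), (493, 512)]
fx of run ends (z=71) [(np.float64(-6.4), np.float64(17.6)), (np.float64(55.4), np.float64(67.4))]
[197 196 196 196 197 196 195 196 196 195 196 195 195 196 195 193 195 194
 194 194 195 195 194 193 192 195 191 158  90  42  38  40  61  92 105 106
 105 104 105 106 105 106 105 104 106 106 104 104 104 106 106 102 105 104
 105 105 104 104 104 104 104 104 104 103 105 103 103 103 104 104 103 103
 103 103 103 103 102 103 102 103 102 102 102 100 101 102  99 101 124 173
 188 188 186 187 185 188 187 186 186 187 186 186 186 187 187 181 155]
```

{"fn": "servo_tool", "kwargs": {"plan": [{"jaw": 0.4,"travel": [0,0,0],"twist": [0,0,0]},{"jaw": 0.1,"travel": [0,0,0],"twist": [0,0,0]},{"jaw": 0,"travel": [0,0,-5],"twist": [0,0,0]},{"jaw": 0,"travel": [0,0,-12],"twist": [0,0,0]},{"jaw": 0,"travel": [0,0,-12],"twist": [0,0,0]},{"jaw": 0,"travel": [0,0,-12],"twist": [0,0,0]}]}}

```text
time_s: 11.12
tcp_pos: [616.7, 192.4, 108.0]
ee_rot: [3.142, -0.001, -0.201]
ft_force: [-0.2, -0.7, -0.0]
gripper_width: 85.6
```

```bash
python3 - <<'E'
s=open("m.py").read()
s=s.replace("c[\"image\"][214:221]","c[\"image\"][ROW(c)-3:ROW(c)+4]").replace("def meas","def ROW(c):return int(round(pj(c,rect([599.51,102.],-0.1956-np.pi/2,[[62,0,69]]))[0,1]))\ndef meas").replace("217.5),77-12+6","ROW(c)),71").replace("i=395","i=440").replace("p[405:512:1]","p[470:512]")
open("m.py","w").write(s)
E
python3 m.py v
```

```text
11.12 tcp fx [-92.01  -0.71 108.03] F [ 0.76 -0.09 -0.  ] w 85.61
[(473, 491)]
fx of run ends (z=71) [(np.float64(55.2), np.float64(67.3))]
[ 97  96  97 127 174 182 180 180 179 180 179 180 180 179 179 178 180 179
 180 178 150  78  21  22  20  19  21  27  39  41  44  45  45  45  46  44
  48  60  62  64  64  64]
```

{"fn": "servo_tool", "kwargs": {"plan": [{"jaw": 0.2,"travel": [0,0,0],"twist": [0,0,0]},{"jaw": 0.35,"travel": [0,0,0],"twist": [0,0,0]},{"jaw": 0.45,"travel": [0,0,0],"twist": [0,0,0]},{"jaw": 0.52,"travel": [0,0,0],"twist": [0,0,0]},{"jaw": 0.56,"travel": [0,0,0],"twist": [0,0,0]},{"jaw": 0.56,"travel": [0,0,0],"twist": [0,0,0]}]}}

```text
time_s: 11.67
tcp_pos: [618.2, 198.0, 109.0]
ee_rot: [-3.134, -0.004, -0.198]
ft_force: [1.5, 8.7, 6.4]
gripper_width: 37.7
```

```bash
python3 m.py v
```

```text
11.67 tcp fx [-97.77  -0.36 109.04] F [-8.87 -0.19  6.44] w 37.73
[(492, 505)]
fx of run ends (z=71) [(np.float64(61.9), np.float64(70.6))]
[102 104 102 102 104 103 102 102 102 102 103 102 101 101 102 102 101 101
 101 103 100  99 124 169 185 188 186 185 185 186 186 186 188 186 166 102
  36  16  20  19  16  20]
```

{"fn": "servo_tool", "kwargs": {"plan": [{"jaw": 0.6,"travel": [0,0,0],"twist": [0,0,0]},{"jaw": 0.64,"travel": [0,0,0],"twist": [0,0,0]},{"jaw": 0.64,"travel": [0,0,0],"twist": [0,0,0]},{"jaw": 0.64,"travel": [0,0,0],"twist": [0,0,0]}]}}

```text
time_s: 12.05
tcp_pos: [618.4, 198.9, 109.4]
ee_rot: [-3.133, -0.004, -0.198]
ft_force: [0.8, 8.7, 7.6]
gripper_width: 30.9
```

```bash
python3 m.py v
```

```text
12.05 tcp fx [-98.7   -0.29 109.38] F [-8.65 -0.89  7.61] w 30.88
[(495, 507)]
fx of run ends (z=71) [(np.float64(63.1), np.float64(71.1))]
[103 104 104 103 102 103 103 102 102 104 102 103 102 102 102 100 102 101
 102 102 101 101  99  98  99 126 172 186 186 184 185 185 185 186 188 175
 127  58  16  17  20  21]
```

{"fn": "servo_tool", "kwargs": {"plan": [{"jaw": 0.67,"travel": [0,0,0],"twist": [0,0,0]},{"jaw": 0.69,"travel": [0,0,0],"twist": [0,0,0]},{"jaw": 0.69,"travel": [0,0,0],"twist": [0,0,0]},{"jaw": 0.69,"travel": [0,0,0],"twist": [0,0,0]}]}}

```text
time_s: 12.43
tcp_pos: [618.4, 198.2, 109.6]
ee_rot: [-3.134, -0.004, -0.198]
ft_force: [0.6, 8.4, 9.0]
gripper_width: 26.6
```

```bash
python3 m.py v
```

```text
12.43 tcp fx [-97.98  -0.2  109.62] F [-8.34 -1.05  9.04] w 26.59
[(496, 505)]
fx of run ends (z=71) [(np.float64(64.9), np.float64(70.9))]
[105 101 104 102 102 103 102 102 104 101 103 102 102 102 100 100 101 102
 101 101  99 101 101  99  99 113 152 183 187 185 185 185 188 186 166 102
  37  16  21  18  21  20]
```

{"fn": "servo_tool", "kwargs": {"plan": [{"jaw": 0.71,"travel": [0,0,0],"twist": [0,0,0]},{"jaw": 0.735,"travel": [0,0,0],"twist": [0,0,0]},{"jaw": 0.735,"travel": [0,0,0],"twist": [0,0,0]},{"jaw": 0.735,"travel": [0,0,0],"twist": [0,0,0]}]}}

```text
time_s: 12.82
tcp_pos: [618.0, 196.3, 109.8]
ee_rot: [-3.136, -0.004, -0.199]
ft_force: [-0.2, 5.2, 11.6]
gripper_width: 22.9
```

```bash
python3 m.py v
```

```text
12.82 tcp fx [-96.12  -0.22 109.78] F [-5.08 -1.25 11.65] w 22.88
[(495, 503)]
fx of run ends (z=71) [(np.float64(66.4), np.float64(71.8))]
[104 102 104 103 101 102 103 102 101 101 101 101 102 101 101 102 101 101
 101 101 101 102 101  99 109 147 181 185 185 186 187 179 143  68  16  19
  22  23  22  25  42  45]
```

{"fn": "servo_tool", "kwargs": {"plan": [{"jaw": 0.742,"travel": [0,0,0],"twist": [0,0,0]},{"jaw": 0.745,"travel": [0,0,0],"twist": [0,0,0]},{"jaw": 0.745,"travel": [0,0,0],"twist": [0,0,0]},{"jaw": 0.745,"travel": [0,0,0],"twist": [0,0,0]},{"jaw": 0.745,"travel": [0,0,0],"twist": [0,0,0]},{"jaw": 0.745,"travel": [0,0,0],"twist": [0,0,0]}]}}

```text
time_s: 13.37
tcp_pos: [617.9, 196.0, 109.8]
ee_rot: [-3.137, -0.003, -0.199]
ft_force: [-0.8, 4.8, 12.1]
gripper_width: 22.0
```

```bash
python3 m.py v
python3 - <<'E'
from h import *
from plant import cams
c=np.load("last.npz");a=crop(c["image"],312,70,200,170,2,1.8)
s=cams.read_camera("scene")["image"];t=cams.read_camera("top")["image"]
b=crop(s,225,160,140,110,3,1.8);d=crop(t,150,170,132,70,3,1.8)
W=800;out=np.zeros((600,W,3),np.uint8);out[:340,:400]=a;out[:330,380:800]=b;out[345:555,:396]=d;out[345:585,400:799]=cv2.resize(t[100:300,90:423],(399,240))
cv2.imwrite("pics/f1.png",out)
E
```

```text
13.37 tcp fx [-95.74  -0.24 109.82] F [-4.53 -1.73 12.11] w 22.0
[(495, 502)]
fx of run ends (z=71) [(np.float64(67.0), np.float64(71.7))]
[102 102 103 103 102 101 103 101 102 101 102 101 102 102 100 101 101 100
 101 100 100 101  99  99 114 155 184 187 185 187 187 165  88  24  19  22
  21  17  24  38  47  48]
```

View pics/f1.png

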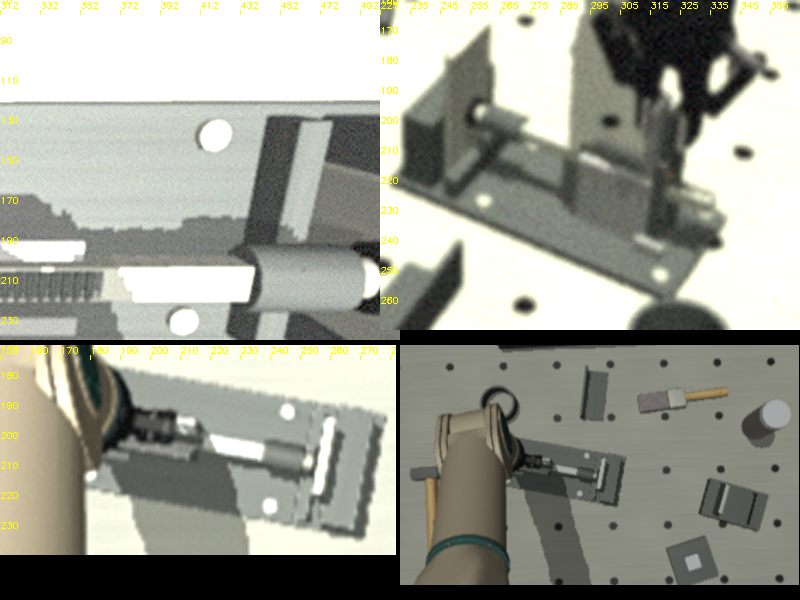

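The nose pad sits on the upright, square coupon with the nose about 6.8 mm in. The other objects in view are in place, and the arm covers part of the hammer. Handing in while holding.

```bash
python3 -c "
from plant import job;print(job.close_job())"
```

```text
the job is handed in; nothing more can be done
None
```

The tall coupon is in the stop's slot and the nose is pressed about half way in. I handed the job in with the trigger held squeezed, at about 13.4 s of the 70 s allowed.

- **Coupon:** I lowered it until the slot floor took the load (the wrist force went from −5.7 to +10.9 N), and only then let go. Afterwards its top lay across the slot from y −27 to +32 mm, about 2.4 mm off the middle, and looked square.
- **Clamp:** Three near-full strokes moved the bar about 12 mm each. A fourth, in small steps, met the coupon and pressed on.
- **Nose:** The last wrist image gave about 6.8 mm of the 14 mm travel, give or take about 1 mm. The pad's rear face was at x ≈ 71.7 mm where 71 mm was expected, so the coupon is against the stop.
- **Final squeeze:** The jaws held at a 22 mm opening with the grip set to 30 N.
- **Surroundings:** The other objects I could see in the last top picture were in place. The arm hid part of the hammer, so I couldn't check all of it.

Two checks disagreed:
- **Plate position:** The plate edges suggested the fixture origin is about 5 mm off the plate's centre. I used the lip and stop edges instead.
- **Arm shift:** The arm gave way up to about 7 mm while squeezing, so the front finger probably rested on the post at the end. The wrist force (about 5 N along the bar, 12 N vertical) therefore doesn't show the trigger load, and I judged the nose from the image.

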